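# Load the platform shaker and clamp the bottles

## Task

Load the shaker for a run: stand the three reagent bottles from the bench on its mat, upright in a single row with the cream bottle that is already there, between the fixed end wall and the sliding clamp bar. Pull the clamp bar back to make room, and when all four are in, push it up snug so that the row is held between wall and bar with no play. Do not knock any bottle over, and leave the tube, the dish stack, the pen beaker and the cone stand where they are.

Things in the scene. Friction and masses are not known exactly. Their poses are not given: they have to be found in the camera images.
- shaker: White platform shaker, fixed, 200 (its x) x 390 mm (its y), 80 mm high to the black mat. Origin: centre of its underside. Its y axis runs along the loading bay to the fixed wall. Steel rods flank the bay at x = +-45 mm: 10 mm thick, tops 13 mm above the mat, 80 mm clear between them. The wall at the +y end is 116 mm wide, 54 mm high above the mat. At the -y end low rod blocks, 18 mm above the mat.
- bay_wall (a point): Middle of the fixed wall's rubber face, at the level of the mat. Axes as the shaker's: y points from the bay into the wall, so the bay lies at negative y; the bay's middle line is x = 0 and bottles stand at z = 0.
- clamp_bar (a joint): Travel of the sliding clamp bar, m: 0 fully open (away from the wall), growing to 0.225 towards the wall. The clear gap from the bar's pad face to the wall's face is 0.290 minus this value. It slides stiffly (about 3 N) and stays where left. 116 mm wide (x); front plate 12 mm thick, top 54 mm above the mat; behind it 28 mm of free space over a low web (19 mm above the mat), then the pull tab.
- clamp_tab (a point): Middle of the top edge of the clamp bar's red pull tab, 84 mm above the mat. Axes as the shaker's. The tab is 12 mm thick along the bay (y) and 54 mm wide (x), free for its upper 65 mm; its middle is 46 mm behind (-y) the bar's pad face. It can be pinched from above, or pushed.
- bottle_buffer: Reagent bottle, blue screw cap, clear contents, 66 mm diameter, 100 mm high, on the bench. Origin: centre of its underside, z along its axis; its yaw means nothing. The body is a straight cylinder up to 67 mm, then a shoulder slopes in to the cap: grip the straight body. 0.14 to 0.4 kg.
- bottle_agar: Reagent bottle, orange screw cap, cream contents, 60 mm diameter, 100 mm high, on the bench. Origin: centre of its underside, z along its axis; its yaw means nothing. The body is a straight cylinder up to 67 mm, then a shoulder slopes in to the cap: grip the straight body. 0.14 to 0.4 kg.
- bottle_stain: Small reagent bottle, orange screw cap, purple contents, 52 mm diameter, 85 mm high, on the bench. Origin: centre of its underside, z along its axis; its yaw means nothing. The body is a straight cylinder up to 57 mm, then a shoulder slopes in to the cap: grip the straight body. 0.14 to 0.4 kg.
- bottle_loaded: Second orange-capped cream bottle, 60 mm diameter, 100 mm high, already on the mat somewhere between wall and clamp bar. Origin: centre of its underside, z along its axis; its yaw means nothing. The body is a straight cylinder up to 67 mm, then a shoulder slopes in to the cap: grip the straight body. 0.14 to 0.4 kg.
- shelf_edge (a point): Point on the lower front edge of the white wall shelf over the back of the bench, 475 mm above the bench. The edge runs level along world y, from 315 mm right to 315 mm left of this point; to the right of that a second shelf has its lower edge 560 mm up at the same x. Keep the wrist and arm in front of it (at smaller x).
- tube_50: Bystander: upright 50 ml tube with a blue cap, 36 mm diameter, 116 mm high, standing on the bench. Origin: centre of its underside.
- petri_stack: Bystander: stack of three tan dishes, 62 mm diameter, 43 mm high. Origin: centre of its underside.
- pen_beaker: Bystander: clear beaker with pens, 72 mm diameter, 150 mm high with the pens. Origin: centre of its underside.
- cone_stand: Bystander: orange cone stand holding a blue-capped tube, 92 mm diameter at the foot, 140 mm high. Origin: centre of its underside.
Mind the look-alikes: they are no part of the job. Leave any green or yellow look-alike of the bottle_agar alone.

How it is judged:
By the outcome, as a careful person would: the job done as asked, in the order asked, and still so for the second after the job is handed in, with the robot touching nothing.
It also fails if it takes over 72 s, if anything falls off the work surface, if the arm or the gripper's body presses on something with over 40 N, if the wrist force passes 120 N, or if a joint passes its speed limit or range.

## Robot

A 6-joint arm with a two-finger parallel gripper is mounted at the origin on a cart in front of the work surface, level with it; the furniture and walls round the work are solid. World frame = base frame: x ahead of the robot, y to its left, z up, the work surface at z = 0. Lengths are in mm, angles in rad, forces in N, time in s.
With the tool pointing down it reaches from about 300 to 775 mm from the base axis. Payload 14.6 kg.
Tool frame: the origin (TCP) lies on the centre line of the jaws, within the pads' length; the fingertips stand 19 mm ahead of it and the grasp point (between the pads) is the TCP (bot.tip_reach is the distance from the TCP to the fingertips, in mm); z points along the fingers, y is the line along which they close (so a half turn about z gives the same grasp; the last joint's range is limited). The gripper opens to 85 mm and grips with 20 to 120 N. Pads are 22 mm wide; open, the fingers measure 114 mm over their backs; the gripper's body (76 mm by 85 mm) begins 54 mm behind the grasp point. The pads swing forward as they close: fully open they stand 13 mm farther back than shut.
Start: joints at [-1.222, 0.3, 1.521, -0, 1.321, -0.067], TCP at [222.149, -503.13, 250.281] pointing down, gripper open.
Joint ranges: [-3.03, 3.03], [-0.79, 2.21], [0.23, 2.52], [-1.04, 4.18], [0, 3.07], [-2.55, 2.55]. Speed limits (rad/s): [2.22, 2.22, 2.57, 3.14, 3.14, 3.14].

## Interface

Orientations are given as a unit quaternion [w, x, y, z].
In Python, from rig import bot gives the robot as it stands. Calls block until the motion is done:
- bot.move_to(position, orientation): joint-space move of the TCP to a pose.
- bot.servo_line(position, attitude=None, speed=150, until_force=None): straight line of the TCP; attitude=None keeps the orientation; speed is the mean speed in mm/s. With until_force (N) it stops when the force on the tool has changed by that much, and returns True; else False.
- bot.move_joints(angles): joint-space move.
- bot.move_gripper(opening, grip_force=None): finger opening in mm; grip_force is the grip in N (None keeps the last); returns when the fingers have stopped.
- bot.dwell(seconds).
- bot.ik(position, orientation): joint angles nearest the present ones, or None.
- bot.read_state(): the state.
- bot.read_camera(name): name is "scene" or "top"; returns a dict with "image" (480x640x3 uint8, blue, green, red), "depth" (480x640 float32, mm along the optical axis (not along the pixel's ray), 0 where there is no reading), "fovy" (degrees; the focal length in pixels is half the picture's height over the tangent of half this angle, whatever the lens; pixels are square), "cx", "cy" (the principal point, pixels), "eye" and "attitude" of the camera in the world. Camera axes: x right, y down, z forward; pixel columns grow to the right and rows downward; lengths in mm; the calibration is good to about 2 mm. A picture is of the moment at which its call begins.
A pose or a line that the arm cannot do raises bot.MotionError and nothing moves.
- bot.finish_job(): hands the job in; it is judged then, once.
The state is a dict: "clock": time; "joint_positions": joint angles; "qvel": joint speeds; "effort": joint torques, N m; "ee_pos": TCP position; "tool_rot": TCP orientation; "ft_force": force on the tool from outside, world axes, zero at the start; "moment": the same for the moment, N m; "grip_width": finger opening in mm; "grip_force": force on a finger pad.
Only numpy, scipy, OpenCV 4.12 (cv2) and the standard library are available. Lean on these libraries where they do the work, as an engineer would, in place of code of your own. Each camera call takes 0.05 s, during which the arm holds its last target. There are 200 camera calls.

## Working session

There is one attempt and no reset: what is moved stays moved. The work goes in short steps, each a Python script; the robot and the scene stay as the last script left them, time stands still between calls to the robot, and variables do not carry over. Pictures are saved under pics/ and viewed, at most 10 in all, crops included, and the job is handed in when it is done.

```bash
mkdir -p pics; ls
python3 - <<'E'
from rig import bot
import cv2,numpy as np
for n in("scene","top"):
    c=bot.read_camera(n); cv2.imwrite(f"pics/{n}0.png",c["image"])
    np.savez(f"{n}0.npz",**c)
    print(n,c["fovy"],c["cx"],c["cy"],c["eye"],c["attitude"],(c["depth"]>0).mean())
print(bot.read_state()["clock"])
E
```

```text
pics
scene 42.748139237813476 323.6528975066867 227.13534074326307 [ -138.15105569 -2054.5664605   1516.6116195 ] [-0.48299809  0.86072105 -0.13481321  0.08773546] 0.9961002604166667
top 53.1121037550661 318.1581182612887 235.38637323039197 [ -30.38169111  110.81434101 1795.23773621] [ 0.10032931 -0.54532187  0.81817959 -0.15211918] 0.996103515625
0.1
```

View pics/scene0.png

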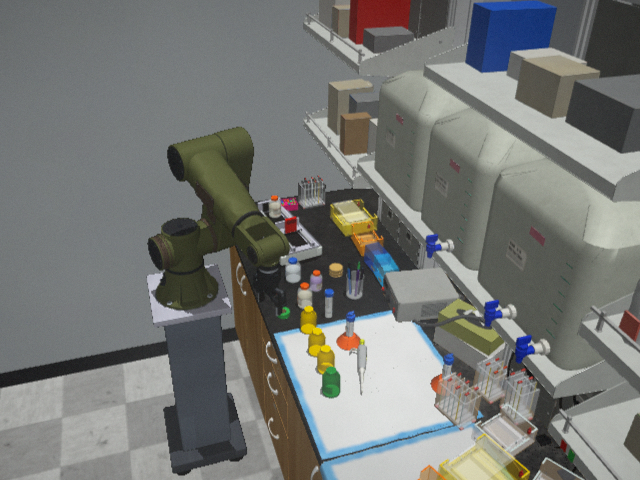

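View pics/top0.png

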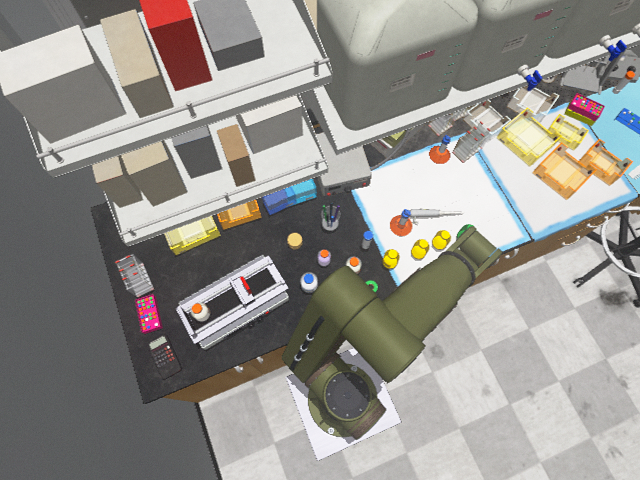

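The scene view shows buffer (293,268), stain (316,280), agar (304,293), tube (329,302), loaded bottle (274,205) and the red tab (290,225). In the top view, buffer is at (309,282), stain (324,258), agar (354,265), loaded (199,311), tab (241,287), dishes (295,240) and pens (331,215).

What could be taken for what I want:
- **Cream bottle:** the orange-capped cream bottle at top (354,265) is the agar. The loaded one is at (199,311). Yellow bottles at (391,259), (420,249) and (441,240) and green ones at (372,287) and (466,232) are decoys.
- **Blue cap:** the buffer at (309,282) could be confused with the tube at (368,240) or the cone tubes at (404,215) and (445,145).
- **Orange:** the stain cap is at (324,258), while the cones are at (401,225) and (440,155).

```bash
cat > util.py <<'E'
import numpy as np, cv2
from scipy.spatial.transform import Rotation as R
def load(n): return dict(np.load(n,allow_pickle=True))
def cam(c):
    q=np.array(c["attitude"],float); f=240/np.tan(np.radians(float(c["fovy"]))/2)
    return R.from_quat(np.r_[q[1:],q[0]]).as_matrix(), f, np.array(c["eye"],float)
def rays(c,uv):
    M,f,e=cam(c); uv=np.atleast_2d(uv).astype(float)
    d=np.c_[(uv[:,0]-c["cx"])/f,(uv[:,1]-c["cy"])/f,np.ones(len(uv))]
    return e,d@M.T
def onplane(c,uv,z):
    e,d=rays(c,uv); return e+d*((z-e[2])/d[:,2])[:,None]
def cloud(c):
    v,u=np.mgrid[:480,:640]; e,d=rays(c,np.c_[u.ravel(),v.ravel()])
    P=e+d*np.asarray(c["depth"]).reshape(-1,1); P[np.asarray(c["depth"]).ravel()==0]=np.nan
    return P.reshape(480,640,3)
def project(c,P):
    M,f,e=cam(c); q=(np.atleast_2d(P)-e)@M; return np.c_[f*q[:,0]/q[:,2]+c["cx"],f*q[:,1]/q[:,2]+c["cy"]]
def tri(c1,p1,c2,p2):
    e1,d1=rays(c1,p1); e2,d2=rays(c2,p2); d1,d2=d1[0],d2[0]
    t=np.linalg.lstsq(np.c_[d1,-d2],e2-e1,rcond=None)[0]
    a,b=e1+t[0]*d1,e2+t[1]*d2; return (a+b)/2,np.linalg.norm(a-b)
E
python3 - <<'E'
from util import *
T,S=load("top0.npz"),load("scene0.npz")
np.set_printoptions(precision=1,suppress=True)
cols={"orange":((4,140,120),(16,255,255)),"blue":((100,110,60),(125,255,255)),"red":((0,150,90),(3,255,255)),"purple":((125,25,80),(165,255,255)),"tan":((12,60,110),(24,200,255))}
for n,c in(("top",T),("scene",S)):
    P=cloud(c); hsv=cv2.cvtColor(c["image"],cv2.COLOR_BGR2HSV)
    for k,(lo,hi) in cols.items():
        m=cv2.inRange(hsv,lo,hi)
        if k=="red": m|=cv2.inRange(hsv,(176,150,90),(180,255,255))
        N,L,st,ce=cv2.connectedComponentsWithStats(m)
        for i in range(1,N):
            if st[i,4]<15: continue
            q=P[L==i]; med=np.nanmedian(q,0)
            if not(150<med[0]<850 and -500<med[1]<700 and 0<med[2]<250): continue
            top=np.nanpercentile(q[:,2],90); s=q[q[:,2]>top-5]
            print(n,k,ce[i],st[i,4],"med",med,"ztop",top,"at",np.nanmean(s,0)[:2])
ct=cv2.resize(T["image"][200:340,170:410],(720,420),interpolation=cv2.INTER_CUBIC)
cs=cv2.resize(S["image"][180:340,240:380],None,fx=4,fy=4,interpolation=cv2.INTER_CUBIC)[:600]
cv2.imwrite("pics/ct.png",ct); cv2.imwrite("pics/cs.png",cs)
E
```

```text
top orange [400.  226.3] 284 med [ 502.4 -466.8   20.4] ztop 35.380387000952396 at [ 509.4 -476.7]
top orange [324. 253.] 45 med [ 501.8 -138.7   83.3] ztop 87.93752587768418 at [ 501.6 -137.5]
top orange [353.8 261.2] 62 med [ 424.8 -225.5   97.4] ztop 102.12091253039205 at [ 423.  -224.9]
top orange [196.5 308.1] 72 med [455.7 353.7 178.2] ztop 183.07631246333315 at [456.4 353.8]
top blue [280.3 199.3] 467 med [777.2 -66.8  81. ] ztop 89.67426566129382 at [787.7 -69.6]
top blue [358.7 203.7] 89 med [ 671.4 -365.1    0.3] ztop 6.322398837458104 at [ 662.6 -362.3]
top blue [405.5 212.8] 44 med [ 514.9 -477.1  133.2] ztop 141.22823044774833 at [ 514.3 -480.3]
top blue [367.8 234.7] 68 med [ 495.4 -315.   113.6] ztop 118.42862458147702 at [ 493.1 -312. ]
top blue [308.3 278. ] 70 med [429.7 -45.2  97.8] ztop 102.45723506430792 at [426.3 -44.1]
top red [245.5 284.5] 55 med [475.9 172.9 161.6] ztop 166.81328429124702 at [478.3 172.5]
top purple [335.1 216.4] 17 med [ 632.2 -243.1   51.3] ztop 82.16787489149814 at [ 632.4 -244.1]
top purple [323.6 259.6] 109 med [ 484.  -128.2   58.3] zto
[... 1532 characters left out ...]
383364138079 at [ 458.9 -368.4]
scene blue [293.3 330.3] 29 med [ 342.2 -363.     1.9] ztop 7.14920938358837 at [ 338.8 -367.6]
scene red [290.1 224.8] 137 med [479.3 166.9 127.4] ztop 160.03710406068342 at [479.3 166.4]
scene purple [314.8 282.7] 126 med [ 487.8 -160.3   47.7] ztop 68.88371055502583 at [ 492.  -161.5]
scene purple [356.1 286.7] 38 med [ 629.1 -257.5   62.9] ztop 90.60058590842608 at [ 628.8 -259.6]
scene tan [365.3 234.7] 431 med [823.5 133.6  45.6] ztop 76.10457221033298 at [815.8  81.8]
scene tan [335.7 269.5] 164 med [611.7 -74.   27.6] ztop 37.786403694194384 at [610.5 -71.8]
scene tan [308.7 340.9] 23 med [ 358.6 -498.1   55.5] ztop 71.94335689910973 at [ 360.  -496.5]
```

View pics/ct.png

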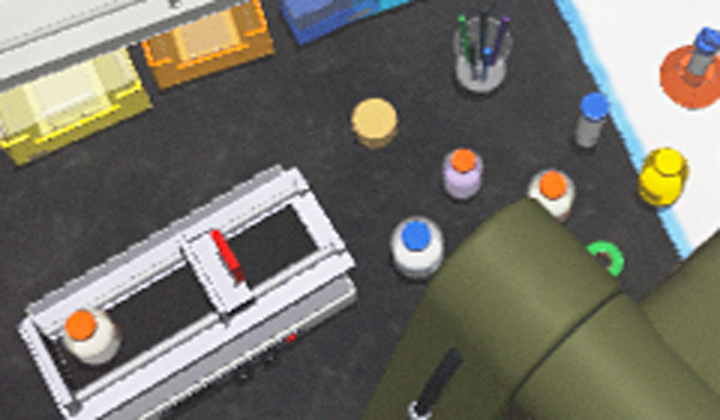

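View pics/cs.png

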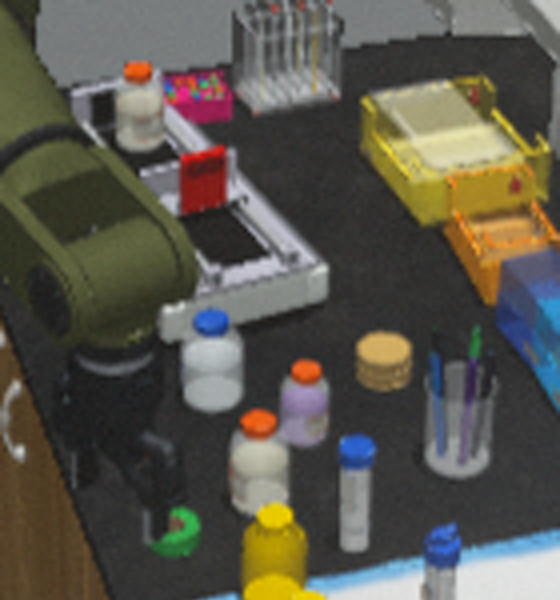

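The crops confirm the choices. In the top crop, buffer is at (417,245), stain (462,172), agar (551,193) and the loaded bottle (88,335) near the left (wall) end. The bar, with its red tab, is at (225,265), and the decoys are yellow or green. Next I fit circles and planes to both views.

```bash
cat > fit.py <<'E'
from util import *
from scipy.optimize import least_squares
def circ(P,c0,r,z0,z1,rad=45):
    q=P.reshape(-1,3); q=q[np.isfinite(q[:,0])]
    q=q[(q[:,2]>z0)&(q[:,2]<z1)&(np.hypot(*(q[:,:2]-c0).T)<rad)]
    s=least_squares(lambda c:np.hypot(q[:,0]-c[0],q[:,1]-c[1])-r,c0,loss="soft_l1",f_scale=2.)
    res=np.hypot(*(q[:,:2]-s.x).T)-r
    return s.x,len(q),np.std(res)
E
python3 - <<'E'
from fit import *
np.set_printoptions(precision=2,suppress=True)
T,S=load("top0.npz"),load("scene0.npz"); PT,PS=cloud(T),cloud(S)
B={"buffer":((431,-50),33,8,62),"agar":((425,-230),30,8,62),"stain":((500,-143),26,8,52),"loaded":((456,348),30,100,143),
"tube":((493,-318),18,10,100),"petri":((611,-66),31,5,38),"pens":((632,-240),36,10,80)}
for k,(c,r,a,b) in B.items():
    both=np.concatenate([PT.reshape(-1,3),PS.reshape(-1,3)])
    print(k,*[x for P in(PT,PS,both) for x in circ(P,np.array(c,float),r,a,b,r+12)])
# shaker heights & planes
for n,P in(("top",PT),("scene",PS)):
    q=P.reshape(-1,3); q=q[np.isfinite(q[:,0])]
    reg=q[(q[:,0]>330)&(q[:,0]<640)&(q[:,1]>0)&(q[:,1]<450)]
    h,e=np.histogram(reg[:,2],bins=np.arange(0,200,4)); print(n,[(int(e[i]),int(h[i])) for i in range(len(h)) if h[i]>25])
    for nm,(z0,z1) in {"platetops":(128,139),"tab":(140,170)}.items():
        w=reg[(reg[:,2]>z0)&(reg[:,2]<z1)]
        x=w[:,1]
        for lo,hi in((0,270),(390,450)) if nm=="platetops" else ((0,270),):
            g=w[(x>lo)&(x<hi)]
            if len(g)>5: print(n,nm,lo,len(g),cv2.minAreaRect(g[:,:2].astype(np.float32)),g.mean(0))
    top=(reg[(reg[:,2]>72)&(reg[:,2]<150)])
    im=np.zeros((450,310,3),np.uint8)
    for p in reg: im[int(449-p[1]),int(639-p[0])]=cv2.applyColorMap(np.uint8([[min(255,max(0,(p[2]-60)*2.4))]]),cv2.COLORMAP_TURBO)[0,0]
    cv2.imwrite(f"pics/h_{n}.png",cv2.dilate(im,np.ones((3,3))))
a,b=cv2.imread("pics/h_top.png"),cv2.imread("pics/h_scene.png"); cv2.imwrite("pics/h.png",np.hstack([a,b]))
E
```

```text
buffer [429.53 -47.33] 63 1.9530865573034912 [429.18 -49.11] 169 4.649047206327565 [429.25 -48.44] 232 4.119112415134877
agar [ 425.05 -227.07] 15 3.610844824977399 [ 423.52 -230.21] 170 4.633982527967356 [ 424.   -230.08] 185 4.673708706907112
stain [ 499.99 -138.37] 47 1.6265735070473635 [ 499.09 -140.72] 111 5.5495593055791 [ 499.43 -139.76] 158 4.8030087901481835
loaded [457.72 354.6 ] 62 0.9651172270114042 [455.91 351.97] 98 6.400534026472987 [457.2  353.44] 160 5.226188152274771
tube [ 497.07 -317.54] 54 1.538463939083566 [ 492.58 -312.08] 141 4.844778385476351 [ 496.76 -314.12] 195 4.6517855699137485
petri [617.34 -57.61] 173 8.97408827427734 [616.98 -61.39] 147 9.675567097290307 [616.79 -60.82] 320 9.421350165460488
pens [ 636.21 -218.  ] 178 6.419848831917797 [ 635.48 -223.54] 265 5.586891178918734 [ 635.43 -222.33] 443 6.516656068816544
top [(0, 937), (4, 423), (8, 85), (32, 36), (36, 39), (40, 51), (44, 78), (48, 115), (52, 234), (56, 344), (60, 317), (64, 169), (68, 239), (72, 718), (76, 1048), (80, 637), (84, 310), (88, 220), (92, 209), (96, 157), (100, 83), (104, 26), (
[... 639 characters left out ...]
34), (48, 35), (52, 37), (56, 26), (60, 29), (64, 36), (68, 71), (72, 139), (76, 177), (80, 121), (84, 103), (88, 69), (92, 50), (96, 47), (100, 59), (104, 39), (108, 35), (112, 32), (116, 37), (120, 34), (124, 35), (128, 41), (132, 39), (136, 33), (152, 29), (156, 28)]
scene platetops 0 48 ((477.50860595703125, 182.11300659179688), (118.38201904296875, 59.51542282104492), 8.903448104858398) [469.56 179.23 133.94]
scene platetops 390 21 ((440.2794189453125, 403.3332824707031), (115.06555938720703, 20.305356979370117), 5.087132930755615) [431.14 401.16 132.61]
scene tab 0 62 ((481.5673828125, 166.94764709472656), (34.77007293701172, 48.35871124267578), 74.9421157836914) [481.08 166.67 154.05]
```

View pics/h.png

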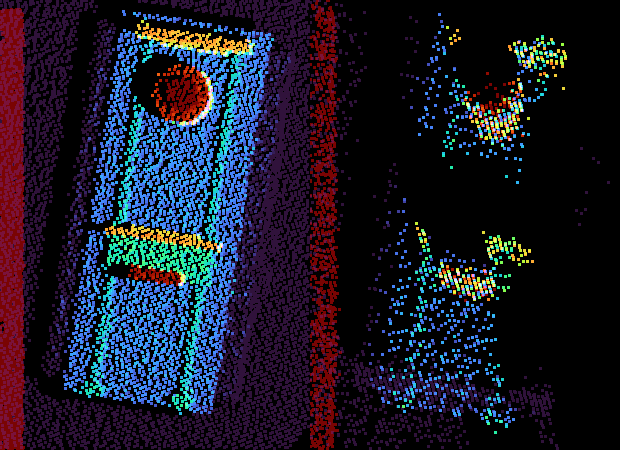

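The height map shows the shaker yawed about 9°: wall top at map (195,40), loaded bottle at (182,95), bar plate at (163,238), tab at (155,273). I'll refine yaw, centreline, wall face, bar and tab with line fits, and check the shelf and the green decoys.

```bash
cat > shk.py <<'E'
from fit import *
from scipy.optimize import minimize_scalar
def allpts(c,names=("top",)):
    P=cloud(c).reshape(-1,3); return P[np.isfinite(P[:,0])]
def axes(yaw): c,s=np.cos(yaw),np.sin(yaw); return np.array([c,s]),np.array([-s,c])
def stat(n,v): print(n,len(v),np.percentile(v,[2,10,25,50,75,90,98]) if len(v)>4 else v)
E
python3 - <<'E'
from shk import *
np.set_printoptions(precision=1,suppress=True)
T,S=load("top0.npz"),load("scene0.npz"); PT,PS=allpts(T),allpts(S)
reg=PT[(PT[:,0]>330)&(PT[:,0]<640)&(PT[:,1]>0)&(PT[:,1]<450)]
rod=reg[(reg[:,2]>89)&(reg[:,2]<98)]
def cost(y):
    ex,_=axes(y); u=rod[:,:2]@ex-np.array([455,250])@ex
    h,_=np.histogram(u,bins=np.arange(-120,120,2.)); h=np.convolve(h,[1,2,3,2,1]); return -np.sum(h.astype(float)**2)
ys=np.radians(np.arange(4,15,.1)); cs=[cost(y) for y in ys]; yr=ys[np.argmin(cs)]; print("yaw rods",np.degrees(yr))
# yaw from image edges: mat/white outline (z~80 platform) via minAreaRect of height 70..98 points
pl=reg[(reg[:,2]>68)&(reg[:,2]<92)]; print("plat",cv2.minAreaRect(pl[:,:2].astype(np.float32)))
yaw=yr
ex,ey=axes(yaw)
for n,P in(("top",reg),("scene",PS)):
    u,v,z=P[:,:2]@ex,P[:,:2]@ey,P[:,2]
    uc=455*ex[0]+250*ex[1]
    w=(abs(u-uc)<120)&(v>-60)&(v<360+60)
    u,v,z=u[w]-uc,v[w],z[w]
    if n=="top":
        h,e=np.histogram(u[(z>89)&(z<98)&(abs(u)<80)],bins=np.arange(-80,80,4)); print("rods",list(zip(e.astype(int),h)))
    for nm,m in {"walltop":(z>130)&(z<139)&(v>300),"wallface":(z>98)&(z<128)&(v>315)&(abs(u)<58),"platetop":(z>130)&(z<137)&(v<250)&(v>120),"plate mid":(z>105)&(z<128)&(v<250)&(v>120)&(abs(u)>30),"tabface":(z>110)&(z<158)&(v<130)&(v>70)&(abs(u)<40),"tabtop":(z>160)&(z<172)&(v<200)}.items():
        print(n,nm); stat("  u",u[m]); stat("  v",v[m])
print("origin uc",uc)
print("loaded uv",np.array([457.5,354.3])@ex-uc,np.array([457.5,354.3])@ey)
print("shelf",onplane(T,[(125,240),(325,165)],475))
hsv=cv2.cvtColor(T["image"],cv2.COLOR_BGR2HSV); g=cv2.inRange(hsv,(50,100,60),(80,255,255)); N,L,st,ce=cv2.connectedComponentsWithStats(g)
C=cloud(T)
for i in range(1,N):
    if st[i,4]>15: print("green",ce[i],np.nanmedian(C[L==i],0))
hsv=cv2.cvtColor(S["image"],cv2.COLOR_BGR2HSV); g=cv2.inRange(hsv,(50,100,60),(80,255,255)); N,L,st,ce=cv2.connectedComponentsWithStats(g)
C=cloud(S)
for i in range(1,N):
    if st[i,4]>15: print("greenS",ce[i],np.nanmedian(C[L==i],0))
E
```

```text
yaw rods 9.099999999999982
plat ((468.4485168457031, 234.99366760253906), (184.51373291015625, 389.06158447265625), 9.731216430664062)
rods [(np.int64(-80), np.int64(0)), (np.int64(-76), np.int64(0)), (np.int64(-72), np.int64(0)), (np.int64(-68), np.int64(0)), (np.int64(-64), np.int64(1)), (np.int64(-60), np.int64(0)), (np.int64(-56), np.int64(0)), (np.int64(-52), np.int64(0)), (np.int64(-48), np.int64(2)), (np.int64(-44), np.int64(7)), (np.int64(-40), np.int64(16)), (np.int64(-36), np.int64(64)), (np.int64(-32), np.int64(71)), (np.int64(-28), np.int64(24)), (np.int64(-24), np.int64(11)), (np.int64(-20), np.int64(7)), (np.int64(-16), np.int64(5)), (np.int64(-12), np.int64(14)), (np.int64(-8), np.int64(12)), (np.int64(-4), np.int64(5)), (np.int64(0), np.int64(5)), (np.int64(4), np.int64(3)), (np.int64(8), np.int64(6)), (np.int64(12), np.int64(5)), (np.int64(16), np.int64(5)), (np.int64(20), np.int64(6)), (np.int64(24), np.int64(3)), (np.int64(28), np.int64(6)), (np.int64(32), np.int64(3)), (np.int64(36), np.int64(5)), (np.int64(40), np.int64(6)), (np.int64(44), np.int64(3)), (np.int64
[... 1274 characters left out ...]
9  62.3  65.   65.3  70.9]
  v 14 [121.4 122.1 123.8 128.8 130.  133.1 136.8]
scene tabface
  u 127 [-36.2 -20.   -8.2   2.9  21.8  32.8  37.4]
  v 127 [ 76.1  81.5  85.6  91.1  97.3 122.6 128.4]
scene tabtop
  u 15 [-13.8 -10.   -2.2   9.2  18.7  28.5  35.5]
  v 15 [71.9 76.4 80.2 85.3 93.6 95.4 98.2]
origin uc 488.81279888528553
loaded uv 18.964420931519896 277.48339596292186
shelf [[ 640.8  441.9  475. ]
 [ 645.3 -196.8  475. ]]
green [463.  229.8] [ 386.4 -671.9   72.6]
green [372.5 284.6] [ 331.4 -270.9   18.2]
greenS [358.2 265.4] [ 652.  -211.3  129. ]
greenS [284.7 313.3] [ 334.2 -278.4   13.8]
greenS [330.7 382.2] [ 366.1 -713.1   70.5]
greenS [570.6 455.5] [  617.9 -1439.3   487.6]
```

Measured, all within 2 mm of the given sizes:
- **Shaker:** yaw 9.1°, rods 91 mm apart (90 given), tab top at about z 164, caps at z 100 and 85.
- **Wall and bar:** wall face at v≈325.5, bar pad at v≈140, so travel is about 0.105.
- **Loaded bottle:** 6 mm off the centreline with 18 mm play to the wall.

Next I check IK for every pose before moving.

```bash
cat > arm.py <<'E'
from rig import bot
from util import *
YAW=np.radians(9.1); EX=np.array([np.cos(YAW),np.sin(YAW)]); EY=np.array([-np.sin(YAW),np.cos(YAW)])
U0=501.6; WALL=325.5; TAB=94.9; MAT=80.
def quat(a,flip=False):           # tool down, closing line at world angle a
    a+=np.pi*flip; y=np.array([np.cos(a),np.sin(a),0]); z=np.array([0,0,-1.])
    q=R.from_matrix(np.c_[np.cross(y,z),y,z]).as_quat(); return np.r_[q[3],q[:3]]
def at(v,z,u=0): return np.r_[(U0+u)*EX+v*EY,z]
E
python3 - <<'E'
from arm import *
np.set_printoptions(precision=2,suppress=True)
print(bot.tip_reach)
pts={"tab":at(TAB,156),"tabopen":at(TAB-103,156),"tabend":at(42,156),"load":at(293.5,133),"loadhi":at(293.5,240),"buf":(429.4,-48,53),"agar":(424,-229,53),"stain":(499.5,-139.5,50),"stainhi":(499.5,-139.5,240),"p2":at(226,240),"p4":at(99,130)}
for k,p in pts.items():
    print(k,np.array(p),[bot.ik(np.array(p,float),quat(YAW+(np.pi/2 if "tab" in k else 0),f)) for f in(0,1)])
E
```

```text
19.0
tab [480.28 173.04 156.  ] [array([ 0.27,  0.31,  1.74, -0.  ,  1.09, -1.46]), array([ 0.27,  0.31,  1.74, -0.  ,  1.09,  1.69])]
tabopen [496.57  71.33 156.  ] [array([ 0.07,  0.3 ,  1.76, -0.  ,  1.08, -1.66]), array([ 0.07,  0.3 ,  1.76, -0.  ,  1.08,  1.48])]
tabend [488.64 120.8  156.  ] [array([ 0.17,  0.3 ,  1.76, -0.  ,  1.09, -1.56]), array([ 0.17,  0.3 ,  1.76, -0.  ,  1.09,  1.58])]
load [448.87 369.14 133.  ] [array([ 0.63,  0.49,  1.55, -0.  ,  1.11,  0.47]), None]
loadhi [448.87 369.14 240.  ] [array([ 0.63,  0.38,  1.44, -0.  ,  1.32,  0.47]), None]
buf [429.4 -48.   53. ] [array([-0.2 ,  0.34,  2.01, -0.  ,  0.79, -0.35]), None]
agar [ 424 -229   53] [array([-0.57,  0.42,  1.88, -0.  ,  0.84, -0.73]), array([-0.57,  0.42,  1.88, -0.  ,  0.84,  2.41])]
stain [ 499.5 -139.5   50. ] [array([-0.34,  0.49,  1.78, -0.  ,  0.87, -0.5 ]), None]
stainhi [ 499.5 -139.5  240. ] [array([-0.34,  0.24,  1.62, -0.  ,  1.28, -0.5 ]), None]
p2 [459.54 302.49 240.  ] [array([ 0.52,  0.31,  1.53, -0.  ,  1.3 ,  0.36]), None]
p4 [479.63 177.09 130.  ] [array([ 0.28,  0.35,  1.76, -0.  ,  1.03,  0.12]), None]
```

Run:
```python
from arm import *
np.set_printoptions(precision=1,suppress=True)
q=quat(YAW+np.pi/2)
bot.move_to(at(TAB,215),q); bot.move_gripper(34,60); print(bot.read_state()["clock"])
bot.servo_line(at(TAB,156),speed=120,until_force=10)
bot.move_gripper(0,80); s=bot.read_state(); print(s["clock"],s["grip_width"],s["grip_force"],s["ft_force"],s["ee_pos"])
hit=bot.servo_line(at(TAB-103,156),speed=120,until_force=25)
s=bot.read_state(); print(hit,s["clock"],s["grip_width"],s["ft_force"],s["ee_pos"],s["ee_pos"][:2]@EY-TAB)
bot.move_gripper(34); bot.servo_line(at(TAB-103,240),speed=250)
for n in("scene","top"):
    c=bot.read_camera(n); np.savez(f"{n}1.npz",**c)
print(bot.read_state()["clock"])
im=np.hstack([cv2.resize(load("top1.npz")["image"][200:350,160:400],(480,300)),cv2.resize(load("scene1.npz")["image"][180:330,230:390],(320,300))])
cv2.imwrite("pics/after1.png",im)
```

```text
3.2167
4.1833 10.644247069743306 78.44492197036743 [-1.2 -1.   5.7] [480.7 173.1 157.1]
False 5.1917 10.516300464211463 [-1.6 -3.6  6.5] [497.1  70.9 157.1] -103.47515928185778
6.125
```

View pics/after1.png

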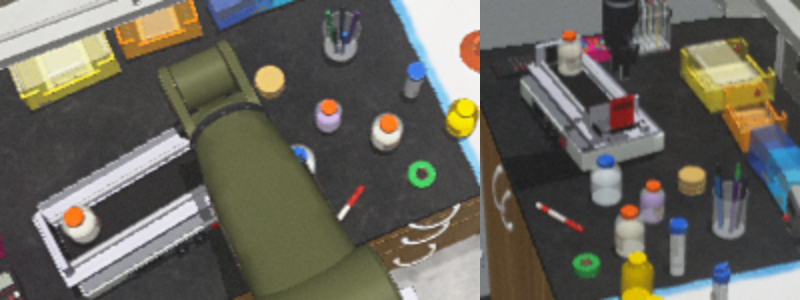

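The bar is now pulled back (red tab at right crop (622,110)) and all bottles are standing. The green item is just a tape roll. Next I refit the bottle positions, then seat and centre the loaded bottle.

```bash
python3 - <<'E'
from fit import *
np.set_printoptions(precision=1,suppress=True)
T,S=load("top1.npz"),load("scene1.npz"); PT,PS=cloud(T),cloud(S)
B={"buffer":((429,-48),33,8,62),"agar":((424,-229),30,8,62),"stain":((500,-140),26,8,52),"loaded":((457.5,354),30,95,143)}
for k,(c,r,a,b) in B.items(): print(k,[circ(P,np.array(c,float),r,a,b,r+12)[:2] for P in(PT,PS)])
E
cat >> arm.py <<'E'
Q=quat(YAW); HI=240.
def st(tag):
    s=bot.read_state(); print(tag,round(s["clock"],2),"w",round(s["grip_width"],1),"g",round(s["grip_force"],1),"F",np.round(s["ft_force"],1),"p",np.round(s["ee_pos"],1)); return s
def pick(xy,h,hi=170):
    bot.move_to(np.r_[xy,hi],Q); bot.servo_line(np.r_[xy,h],speed=180,until_force=12)
    st("down"); bot.move_gripper(0,50); st("gripped")
def place(v,h,up=HI):
    p=bot.read_state()["ee_pos"]; bot.servo_line([p[0],p[1],HI],speed=300); st("lifted")
    bot.servo_line(at(v,HI),Q,speed=300); bot.servo_line(at(v,MAT+h+6),speed=200)
    hit=bot.servo_line(at(v,MAT+h-4),speed=30,until_force=5); s=st(f"placed {hit}")
    bot.move_gripper(85); bot.servo_line(np.r_[s["ee_pos"][:2],up],speed=250)
E
python3 - <<'E'
from arm import *
L=np.array([457.2,354.0]); u,v=L@EX-U0,L@EY; print(u,v)
bot.servo_line(at(v,245,u),Q,speed=300); bot.move_gripper(85)
bot.servo_line(at(v,MAT+53,u),speed=200,until_force=12); st("down")
bot.move_gripper(0,40); st("grip")
hit=bot.servo_line(at(WALL-29,MAT+53),speed=60,until_force=15); s=st(f"slid {hit}"); print(s["ee_pos"][:2]@EY,s["ee_pos"][:2]@EX-U0)
bot.move_gripper(85); bot.servo_line(np.r_[s["ee_pos"][:2],HI],speed=250); st("up")
E
```

```text
buffer [(array([418.4, -39.3]), 3), (array([428.5, -49. ]), 170)]
agar [(array([ 425.1, -228.5]), 66), (array([ 424.7, -230. ]), 160)]
stain [(array([ 499.7, -138.5]), 52), (array([ 499.9, -140.4]), 105)]
loaded [(array([457.7, 354.8]), 66), (array([455.7, 353.1]), 108)]
5.833548254603841 277.2346192410727
down 9.23 w 84.9 g 0.0 F [-0.2 -0.7  0.5] p [457.7 354.3 134.1]
grip 9.6 w 58.1 g 42.8 F [-0.3 -0.5  6.2] p [457.8 354.4 134.6]
slid True 9.96 w 58.0 g 44.3 F [ 0.6 -2.3  4.5] p [450.4 370.7 134.9]
294.8551123129614 1.7196459132393898
up 10.93 w 84.8 g 0.0 F [ 0.3 -0.3  0. ] p [450.3 370.7 240.2]
```

The wall was felt at v=294.9, against 295.5 predicted. Now the buffer.

Run:
```python
from arm import *
bot.servo_line(np.r_[429.2,-48.3,HI],Q,speed=350)
pick([429.2,-48.3],53); place(228,53)
st("end")
c=bot.read_camera("scene"); np.savez("scene2.npz",**c)
cv2.imwrite("pics/s2.png",cv2.resize(c["image"][180:330,230:390],(640,600)))
```

```text
down 13.46 w 85.3 g 0.0 F [-0.6 -0.1  0.2] p [430.1 -48.4  54.4]
gripped 13.8 w 63.7 g 51.8 F [-3.4  0.8 13.9] p [430.1 -48.5  54.5]
lifted 14.57 w 64.0 g 56.0 F [-0.2  0.2 -4.5] p [429.4 -48.3 238.7]
placed True 16.86 w 64.4 g 56.1 F [1.5 1.3 3.6] p [460.3 304.9 134.4]
end 17.78 w 84.7 g 0.0 F [-0.5 -0.9 -0.6] p [460.2 304.9 239.9]
```

View pics/s2.png

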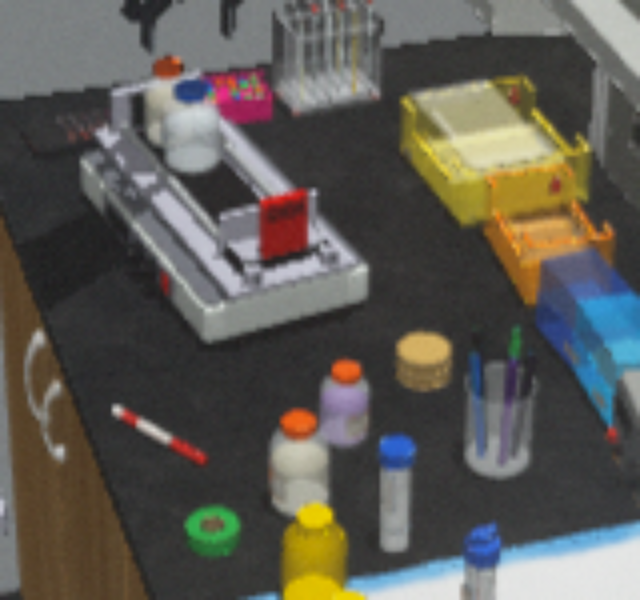

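The buffer stands upright next to the loaded bottle at (190,125). Agar and stain are next, with the same routine.

Run:
```python
from arm import *
bot.servo_line(np.r_[424.7,-229.3,HI],Q,speed=400)
pick([424.7,-229.3],53); place(161,53)
bot.servo_line(np.r_[499.8,-139.6,HI],Q,speed=400)
pick([499.8,-139.6],48,150); place(101,48)
bot.servo_line(at(101,290),speed=250); st("end")
for n in("scene","top"): np.savez(f"{n}3.npz",**bot.read_camera(n))
cv2.imwrite("pics/s3.png",np.hstack([cv2.resize(load("scene3.npz")["image"][180:330,230:340],(330,450)),cv2.resize(load("top3.npz")["image"][220:370,160:310],(450,450))]))
```

```text
down 20.54 w 85.1 g 0.0 F [-0.5 -1.   0.8] p [ 425.5 -229.8   54.5]
gripped 20.91 w 58.1 g 52.0 F [-2.5  0.8 11.3] p [ 425.3 -229.7   54.4]
lifted 21.68 w 57.9 g 54.2 F [-0.5  0.1 -2.5] p [ 424.8 -229.3  238.4]
placed True 24.35 w 58.1 g 54.5 F [0.2 0.  4.6] p [470.8 238.7 134.3]
down 27.58 w 84.9 g 0.0 F [0.4 0.1 1.6] p [ 500.8 -139.9   49.7]
gripped 28.0 w 49.9 g 50.3 F [-1.9  0.8  9.1] p [ 500.3 -139.9   49.2]
lifted 28.79 w 49.8 g 52.2 F [ 0.1  0.8 -3. ] p [ 499.7 -139.7  238.4]
placed True 30.98 w 50.0 g 53.2 F [ 2.7 -0.4  3.1] p [480.3 179.2 129.2]
end 32.38 w 84.9 g 0.0 F [ 0.4 -0.1 -0.3] p [479.3 179.  289.6]
```

View pics/s3.png

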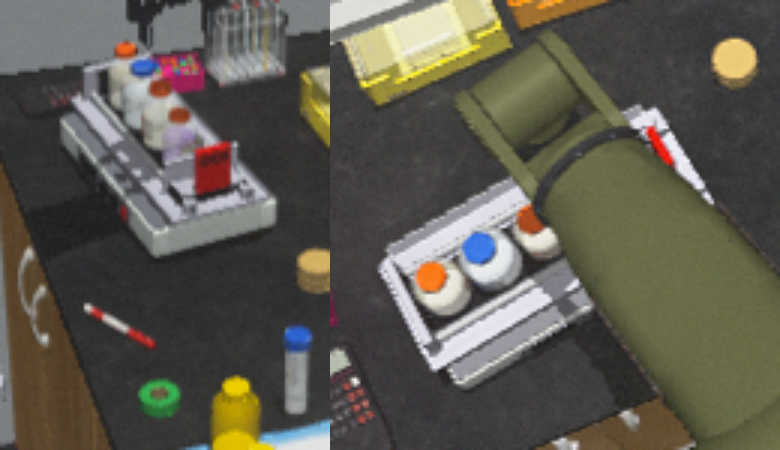

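All four stand in a row, left crop (125,65), (143,85), (158,110) and (180,130), in front of the bar. Now I push the bar snug with force feedback.

Run:
```python
from arm import *
q=quat(YAW+np.pi/2); t=TAB-103.4
bot.servo_line(at(t,240),q,speed=200); bot.move_gripper(34,80)
bot.servo_line(at(t,156),speed=150,until_force=10); bot.move_gripper(0,80); st("pinch")
bot.servo_line(at(18,156),speed=80,until_force=25); s=st("near"); print(s["ee_pos"][:2]@EY)
hit=bot.servo_line(at(52,156),speed=20,until_force=22); s=st(f"push {hit}"); print(s["ee_pos"][:2]@EY, s["ft_force"][:2]@EY)
bot.dwell(.3); s=st("hold"); print(s["ee_pos"][:2]@EY, s["ft_force"][:2]@EY)
```

```text
pinch 35.78 w 10.8 g 78.2 F [-1.8 -0.7  5.1] p [497.1  71.  157.2]
near 36.27 w 10.8 g 78.5 F [-1.6  3.2  6.1] p [492.8  97.6 157.2]
18.45377421003475
push True 37.43 w 10.6 g 79.0 F [-0.9 -3.9  3.7] p [489.2 120.  157.2]
41.11949150486967 -3.7588283782998335
hold 37.73 w 10.2 g 79.3 F [-0.4 -3.6  6.9] p [489.2 120.  157.2]
41.11424180300999 -3.4851933039584178
```

It stopped at v=41.1, against 41.0 predicted. One slow push confirms whether the row is stiff, then I release and look.

Run:
```python
from arm import *
for k in range(2):
    hit=bot.servo_line(at(46,156),speed=8,until_force=18); s=st(f"push {hit}"); print(s["ee_pos"][:2]@EY, s["ft_force"][:2]@EY)
bot.move_gripper(34); p=bot.read_state()["ee_pos"]; print(p[:2]@EY)
bot.servo_line(np.r_[p[:2],260],speed=200)
bot.move_to(np.r_[330,-330,300],Q); st("clear")
for n in("scene","top"): np.savez(f"{n}4.npz",**bot.read_camera(n))
T,S=load("top4.npz"),load("scene4.npz")
cv2.imwrite("pics/s4.png",np.hstack([cv2.resize(S["image"][180:330,230:340],(330,450)),cv2.resize(T["image"][220:370,160:310],(450,450))]))
from fit import circ
np.set_printoptions(precision=1,suppress=True)
P=cloud(T)
for n,v,r,z in(("loaded",295,30,143),("buffer",232,33,143),("agar",169,30,143),("stain",113,26,135)):
    c,m,sd=circ(P,at(v,0)[:2],r,98,z,r+6); print(n,c@EX-U0,c@EY,m,sd)
q=P.reshape(-1,3); q=q[np.isfinite(q[:,0])]; u,v=q[:,:2]@EX-U0,q[:,:2]@EY
m=(abs(u)<62)&(v>0)&(v<110)&(q[:,2]>131)&(q[:,2]<138); print("plate v",np.percentile(v[m],[5,50,95]))
m=(abs(u)<35)&(v>0)&(v<80)&(q[:,2]>160); print("tab v",np.percentile(v[m],[5,50,95]))
```

```text
push True 38.23 w 10.7 g 79.1 F [-0.3 -3.1  4.8] p [488.9 122.2 157.2]
43.30292139811236 -2.996550331476299
push True 38.51 w 10.2 g 79.2 F [-0.4 -3.8  4.4] p [488.8 122.3 157.2]
43.40262133538987 -3.711779455126707
43.66891841861998
clear 41.27 w 34.1 g 0.0 F [-0.7 -1.1  0. ] p [ 330.5 -329.5  299.8]
loaded 3.819649874896413 296.86610147476097 70 2.0179327199318666
buffer -5.111937666607332 233.96178259318907 65 1.0442321314263736
agar -5.4518581865626174 168.60814654723416 28 1.9747943831844157
stain 3.3102719518457775 114.65877056798864 70 2.5417148816579695
plate v [80.2 84.  96.9]
tab v [40.2 45.4 50.7]
```

View pics/s4.png

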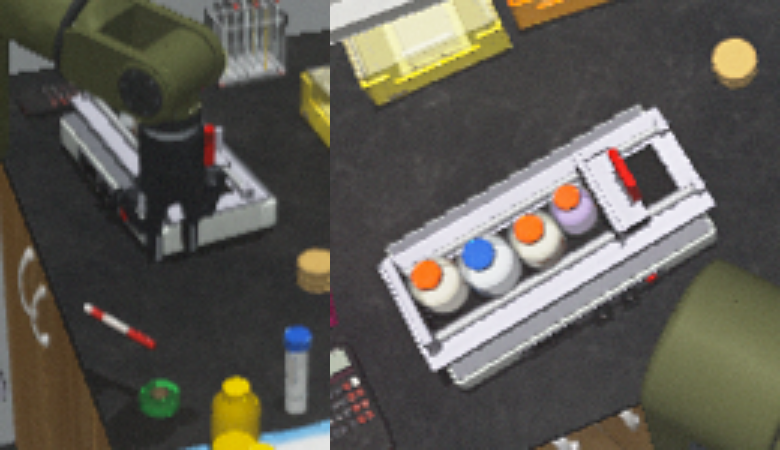

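The picture shows all four upright and touching in one row, caps at right crop (428,276), (479,253), (529,228), (567,196). The row bows about 5 mm at most, within the rods. The bar is hard against the stain bottle, the last push moved it only 0.1 mm before the force limit, and it did not spring back on release. I'm handing in.

```bash
python3 -c "
from rig import bot
print(bot.finish_job())"
```

```text
the job is handed in; nothing more can be done
None
```

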